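# Park the reaction flasks on their cork rings

### The arm

A 6-joint arm with a two-finger parallel gripper is mounted at the origin on the work surface. World frame = base frame: x ahead of the robot, y to its left, z up, the work surface at z = 0. Lengths are in m, angles in rad, forces in N, time in s.
With the tool pointing down it reaches from about 0.425 to 0.95 m from the base axis. Payload 3.5 kg.
Tool frame: the origin (TCP) lies at the very end of the fingers, on their centre line; the grasp point (between the pads) lies 19 mm behind it (ctrl.grip_point_offset is the distance from the TCP to the grasp point, in m); x points along the fingers, y is the direction in which the jaws open and shut, and the axes are right-handed (so a half turn about x gives the same grasp; the last joint's range is limited). The gripper opens to 85 mm and grips with 20 to 120 N. Pads are 22 mm wide; open, the fingers measure 114 mm over their backs; the gripper's body (76 mm by 85 mm) begins 54 mm behind the grasp point. The pads swing forward as they close: fully open they stand 13 mm farther back than shut.
Start: joints at [1.015, 0.286, 1.577, -0, 1.279, -0.15], TCP at [0.266, 0.62, 0.231] pointing down, gripper open.
Joint ranges: [-2.77, 2.77], [-0.9, 2.22], [0.21, 2.48], [-1.53, 4.67], [0.24, 2.81], [-2.84, 2.84]. Speed limits (rad/s): [2.79, 2.79, 3.14, 3.14, 3.14, 3.14].

### API

Orientations are given as a unit quaternion [w, x, y, z].
In Python, from plant import ctrl gives the robot as it stands.
- The arm moves only by the tool servo_tool, never from a script. Its argument "moves" is a list of rows, each a list of 5 numbers: the opening, from 0 (shut) to 1 (fully open), then the shift along the tool's x, y, z in mm, then the turn about the tool's x in rad. A call has 1 to 20 rows; each row is the pose to reach, as a shift and turn from the pose commanded when the call began, along the tool's axes at that moment; what a row does not reach only later rows make up. A row lasts 1/8 s, in which the tool goes at most 62.5 mm and 10.7 degrees, less where a joint would pass 70% of its speed; a pose out of reach is approached as far as the arm can. A call with a gripper value outside its range is refused whole. The fingers move at their own pace and stop on an object; "force" is the grip in N (left out, the last holds). Time passes only in rows, so rows that repeat a pose let the fingers close. It gives the time, the measured TCP pose, the force and the opening at its end, in the units of the state.
- ctrl.get_state(): the state, without advancing time (a new reading comes with each control period).
- ctrl.get_image(name): name is "scene" or "top"; returns a dict with "color" (480x640x3 uint8, red, green, blue), "fx", "fy", "cx", "cy" (pixels), "k1" (the pictures are not rectified: a ray, as slopes to the right and down, at radius r is drawn at 1 + k1 r^2 times it, then the intrinsics apply), "origin" and "rotation" of the camera in the world. Camera axes: x right, y up, looking along -z (the intrinsics and any distortion apply to the point x, -y, -z); pixel columns grow to the right and rows downward; lengths in m; the calibration is good to about 2 mm. A picture is of the moment at which its call begins. There is no depth.
- ctrl.close_job(): hands the job in, once; it reports no verdict.
The state is a dict: "t": time; "q": joint angles; "joint_velocities": joint speeds; "joint_torque": joint torques, N m; "ee_pos": TCP position; "eef_rot": TCP orientation; "contact_force": force on the tool from outside, world axes, zero at the start; "moment": the same for the moment, N m; "opening": finger opening in m.
Only numpy, scipy, OpenCV 4.12 (cv2) and the standard library are available. Lean on these libraries where they do the work, as an engineer would, in place of code of your own. Each camera call takes 0.05 s, during which the arm holds its last target.

### The job

The runs on the hotplate are finished: lift the four round flasks out of the heating block and stand each one upright on the cork ring that fits it, the smallest flask on the smallest ring and so on up to the largest. Keep the flasks upright, set them down rather than letting them drop, and leave the small brown bottle and the conical flask where they stand.

Things in the scene. Friction and masses are not known exactly. Their poses are not given: they have to be found in the camera images.
- flask25: Smallest of four stoppered round-bottom glass flasks (25 ml). Origin: centre of its 41 mm bulb; z up the neck. Grip the frosted neck, 20 mm across, 26.5 to 60.5 mm above the origin; flat white stopper 18 mm across, top at 72.5 mm. Bottom-heavy. Starts upright in any of the 4 wells (94 mm pitch, tops 124 mm up) of the dark block on the fixed hotplate, origin 138 mm over the bench.
- flask50: Second smallest of four stoppered round-bottom glass flasks (50 ml). Origin: centre of its 51 mm bulb; z up the neck. Grip the frosted neck, 24 mm across, 36.5 to 70.5 mm above the origin; flat white stopper 22 mm across, top at 82.5 mm. Bottom-heavy. Starts upright in any of the 4 wells (94 mm pitch, tops 124 mm up) of the dark block on the fixed hotplate, origin 141 mm over the bench.
- flask100: Second largest of four stoppered round-bottom glass flasks (100 ml). Origin: centre of its 64 mm bulb; z up the neck. Grip the frosted neck, 28 mm across, 48 to 82 mm above the origin; flat white stopper 26 mm across, top at 94 mm. Bottom-heavy. Starts upright in any of the 4 wells (94 mm pitch, tops 124 mm up) of the dark block on the fixed hotplate, origin 145 mm over the bench.
- flask250: Largest of four stoppered round-bottom glass flasks (250 ml). Origin: centre of its 85 mm bulb; z up the neck. Grip the frosted neck, 34 mm across, 66.5 to 100.5 mm above the origin; flat white stopper 32 mm across, top at 112.5 mm. Bottom-heavy. Starts upright in any of the 4 wells (94 mm pitch, tops 124 mm up) of the dark block on the fixed hotplate, origin 151 mm over the bench.
- ring25: The smallest of four flat cork flask rings, fixed on the bench, for the 25 ml flask: outside 64 mm, bore 29 mm, 20 mm high. Origin: centre of its underside; z up. Its own flask rests with the bulb on the upper edge of the bore, bulb centre 14.5 mm above the ring's top (34.5 mm above the bench).
- ring50: The second smallest of four flat cork flask rings, fixed on the bench, for the 50 ml flask: outside 78 mm, bore 38 mm, 22 mm high. Origin: centre of its underside; z up. Its own flask rests with the bulb on the upper edge of the bore, bulb centre 17.0 mm above the ring's top (39.0 mm above the bench).
- ring100: The second largest of four flat cork flask rings, fixed on the bench, for the 100 ml flask: outside 94 mm, bore 49 mm, 26 mm high. Origin: centre of its underside; z up. Its own flask rests with the bulb on the upper edge of the bore, bulb centre 20.6 mm above the ring's top (46.6 mm above the bench).
- ring250: The largest of four flat cork flask rings, fixed on the bench, for the 250 ml flask: outside 112 mm, bore 66 mm, 30 mm high. Origin: centre of its underside; z up. Its own flask rests with the bulb on the upper edge of the bore, bulb centre 26.8 mm above the ring's top (56.8 mm above the bench).
- amber_bottle: Bystander: small brown glass reagent bottle with red cap, 68 mm across, 145 mm tall, standing loose behind the rings. Origin: centre of its underside. Leave it standing where it is.
- conical_flask: Bystander: small empty conical glass flask, 67 mm across the foot, 101 mm tall, standing loose among the rings. Origin: centre of its underside. Leave it standing where it is.
Things that resemble listed ones, but are neither listed nor needed, are in the scene too. Leave any orange look-alike of the ring250 alone.

How it is judged:
At the end, for the whole second after the job is handed in: Each flask rests on the ring of its size: bulb centre within 8 mm of the ring's axis and within 5 mm of its seated height, neck within 0.2 rad of vertical, at rest; the small brown bottle and the conical flask within 30 mm of where they began (horizontal distance between flask25 and ring25 below 0.008 m and z of flask25 in the frame of ring25 between 0.0295 and 0.0395 m and angle between each of flask25, flask50, flask100, flask250's own z axis and vertical below 0.2 rad and linear speed of each of flask25, flask50, flask100, flask250 below 0.03 m/s and angular speed of each of flask25, flask50, flask100, flask250 below 0.3 rad/s and horizontal distance between flask50 and ring50 below 0.008 m and z of flask50 in the frame of ring50 between 0.034 and 0.044 m and horizontal distance between flask100 and ring100 below 0.008 m and z of flask100 in the frame of ring100 between 0.0416 and 0.0516 m and horizontal distance between flask250 and ring250 below 0.008 m and z of flask250 in the frame of ring250 between 0.0518 and 0.0618 m and distance of each of amber_bottle, conical_flask from where it was at the start of the episode below 0.03 m); the robot touches nothing.
It fails at once if a flask is dropped (falls free of the fingers faster than 0.6 m/s, a fall of about 18 mm) ((contact force between the fingers and flask25 below 0.02 N and linear speed of flask25 above 0.6 m/s) or (contact force between the fingers and flask50 below 0.02 N and linear speed of flask50 above 0.6 m/s) or (contact force between the fingers and flask100 below 0.02 N and linear speed of flask100 above 0.6 m/s) or (contact force between the fingers and flask250 below 0.02 N and linear speed of flask250 above 0.6 m/s)).
It fails at once if a flask tips more than 0.8 rad from upright (angle between any of flask25, flask50, flask100, flask250's own z axis and vertical above 0.8 rad).
It fails at once if the small brown bottle or the conical flask is pushed more than 30 mm or tipped (distance of any of amber_bottle, conical_flask from where it was at the start of the episode above 0.03 m or angle between any of amber_bottle, conical_flask's own z axis and vertical above 0.5 rad).
It also fails if it takes over 118 s, if anything falls off the work surface, if the arm or the gripper's body presses on something with over 40 N, if the wrist force passes 120 N, or if a joint passes its speed limit or range.

## Working session

There is one attempt and no reset: what is moved stays moved. The work goes in short steps, Python scripts to look and compute and a tool call to move; the robot and the scene stay as the last step left them, time stands still between calls to the robot, and variables do not carry over. Pictures are saved under pics/ and viewed, and the job is handed in when it is done.

Besides the shell and the picture viewer there is one more tool, called after ">>>" as name(argument=value, ...), one argument or row to a line, values as JSON. servo_tool: Moves the arm, as the interface text tells. Its arguments: {"type":"object","properties":{"moves":{"type":"array","items":{"type":"array","items":{"type":"number"}}},"force":{"type":"number"}},"required":["moves"]}

```bash
mkdir -p pics; ls
python3 - <<'E'
from plant import ctrl
import cv2
s=ctrl.get_state(); print(s)
print(ctrl.grip_point_offset)
for n in("scene","top"):
    d=ctrl.get_image(n); cv2.imwrite(f"pics/{n}0.png",d["color"][:,:,::-1])
    print(n,{k:v for k,v in d.items() if k!="color"})
E
```

```text
pics
{'t': 0.0, 'q': array([ 1.01501034e+00,  2.87206171e-01,  1.57821370e+00,  1.55771187e-05,
        1.27856448e+00, -1.50006218e-01]), 'joint_velocities': array([ 0.00033839, -0.00078533, -0.0009154 ,  0.00189913, -0.00093549,
       -0.00050867]), 'joint_torque': array([ 1.05745883e-03, -4.06000364e+01, -2.92615181e+01, -1.43444977e-04,
        5.93526711e-03, -4.43350530e-06]), 'ee_pos': array([0.26606534, 0.61962774, 0.22990029]), 'eef_rot': array([ 0.69230484,  0.14169236,  0.69289924, -0.14327569]), 'contact_force': array([-0.69131616, -0.39517519, -0.32909992]), 'moment': array([0.02180105, 0.01199201, 0.03265731]), 'opening': 0.08574123624012729}
0.0187
scene {'fx': 456.4675894743396, 'fy': 456.4675894743396, 'cx': 315.00167171388745, 'cy': 234.40903003436034, 'k1': -0.07017164471167517, 'origin': array([0.84943948, 0.65534783, 0.72332265]), 'rotation': array([0.2155866 , 0.09152004, 0.41445197, 0.87941803])}
top {'fx': 540.5165096834016, 'fy': 540.5165096834016, 'cx': 325.4029205516606, 'cy': 237.81252505234613, 'k1': -0.009308907675749918, 'origin': array([ 0.28163648, -0.02367921,  1.16674122]), 'rotation': array([-0.68726934, -0.07268247,  0.07674214,  0.71867152])}
```

View pics/scene0.png

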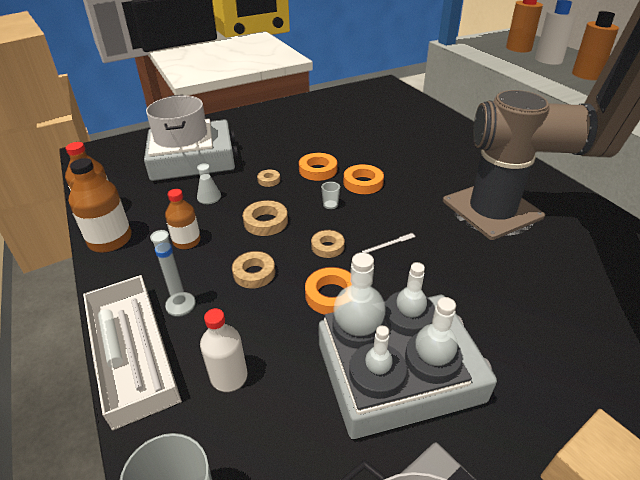

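View pics/top0.png

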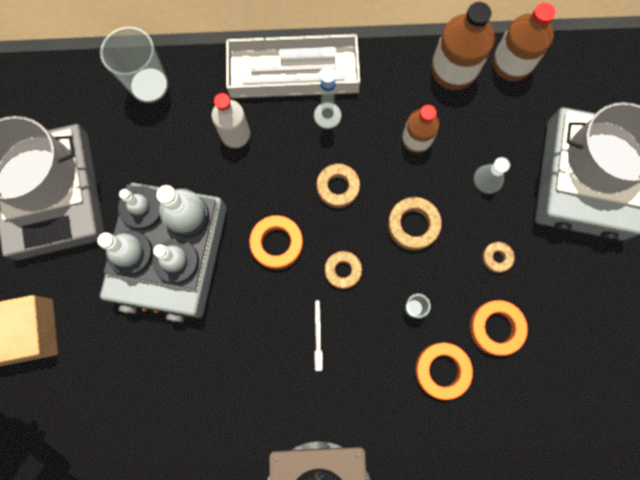

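The top view shows the flasks in the block at left: 25 near (134,200), 250 at (180,210), 100 at (122,250) and 50 at (172,258). The cork rings are at (415,223) for 250, (338,186) for 100, (343,270) for 50 and (499,257) for 25. The orange rings are decoys. Next I measure them.

```bash
cat > h.py <<'E'
import numpy as np, cv2
from scipy.spatial.transform import Rotation as R
from scipy.optimize import least_squares
def rot(q): return R.from_quat([q[1],q[2],q[3],q[0]]).as_matrix()
def rays(d,p):
    K=np.array([[d["fx"],0,d["cx"]],[0,d["fy"],d["cy"]],[0,0,1]])
    u=cv2.undistortPoints(np.asarray(p,float).reshape(-1,1,2),K,np.array([d["k1"],0,0,0.])).reshape(-1,2)
    v=np.c_[u[:,0],-u[:,1],-np.ones(len(u))]
    return v@rot(d["rotation"]).T
def onz(d,p,z):
    v=rays(d,p);o=d["origin"];return (o+v*((z-o[2])/v[:,2])[:,None])[:,:2]
def ring(d,c,Ro,Ri,h,s=45):
    """fit centre on the top plane: outer edge far side, bore edge near side"""
    hsv=cv2.cvtColor(d["color"],cv2.COLOR_RGB2HSV)
    m=((hsv[...,0]>8)&(hsv[...,0]<28)&(hsv[...,1]>70)&(hsv[...,2]>80)).astype(np.uint8)
    m=cv2.morphologyEx(m,cv2.MORPH_CLOSE,np.ones((3,3)))
    n,l=cv2.connectedComponents(m)
    box=l[c[1]-s:c[1]+s,c[0]-s:c[0]+s];ids=np.bincount(box[box>0]);k=ids.argmax()
    cs,hi=cv2.findContours((l==k).astype(np.uint8),cv2.RETR_CCOMP,cv2.CHAIN_APPROX_NONE)
    o=max((x for x,y in zip(cs,hi[0]) if y[3]<0),key=len).reshape(-1,2)
    i=max((x for x,y in zip(cs,hi[0]) if y[3]>=0),key=len).reshape(-1,2)
    O=onz(d,o,h);I=onz(d,i,h);c0=(O.min(0)+O.max(0))/2
    far=c0-d["origin"][:2];far/=np.linalg.norm(far)
    o2=O[(O-c0)@far>0.1*Ro]; i2=I[(I-c0)@far<-0.1*Ri]
    f=lambda x:np.r_[np.hypot(*(o2-x).T)-Ro,np.hypot(*(i2-x).T)-Ri]
    r=least_squares(f,c0,loss="soft_l1",f_scale=.002)
    return r.x,np.sqrt(np.mean(f(r.x)**2)),(O.max(0)-O.min(0))
E
python3 - <<'E'
from h import *; from plant import ctrl
T=ctrl.get_image("top");S=ctrl.get_image("scene")
for n,ct,cs,Ro,Ri,h in [("250",(415,223),(265,218),56,33,30),("100",(338,186),(254,269),47,24.5,26),("50",(343,270),(328,243),39,19,22),("25",(499,257),(269,178),32,14.5,20)]:
    for d,c in((T,ct),(S,cs)):
        x,e,sz=ring(d,c,Ro/1e3,Ri/1e3,h/1e3,12)
        print(n,x.round(4),"rms",e.round(4),"ext",sz.round(3),"reach",np.hypot(*x).round(3))
a=cv2.resize(T["color"][150:320,80:240,::-1],None,fx=3.5,fy=3.5,interpolation=cv2.INTER_CUBIC);cv2.imwrite("pics/t1.png",a)
a=cv2.resize(S["color"][240:420,310:510,::-1],None,fx=3.3,fy=3.3,interpolation=cv2.INTER_CUBIC);cv2.imwrite("pics/s1.png",a)
print(rot(ctrl.get_state()["eef_rot"]).round(3))
E
```

```text
250 [ 0.5543 -0.2321] rms 0.0008 ext [0.118 0.117] reach 0.601
250 [ 0.5551 -0.2283] rms 0.0013 ext [0.121 0.144] reach 0.6
100 [ 0.6494 -0.0689] rms 0.0009 ext [0.1   0.098] reach 0.653
100 [ 0.6493 -0.0672] rms 0.0009 ext [0.099 0.117] reach 0.653
50 [ 0.4597 -0.0706] rms 0.0009 ext [0.083 0.082] reach 0.465
50 [ 0.4607 -0.068 ] rms 0.0009 ext [0.087 0.098] reach 0.466
25 [ 0.4718 -0.4096] rms 0.0009 ext [0.068 0.07 ] reach 0.625Traceback (most recent call last):
  File "<stdin>", line 5, in <module>
  File "h.py", line 21, in ring
    i=max((x for x,y in zip(cs,hi[0]) if y[3]>=0),key=len).reshape(-1,2)
      ~~~^^^^^^^^^^^^^^^^^^^^^^^^^^^^^^^^^^^^^^^^^^^^^^^^^
ValueError: max() iterable argument is empty
```

Run:
```python
from h import *; from plant import ctrl
T=ctrl.get_image("top");S=ctrl.get_image("scene")
a=cv2.resize(T["color"][170:280,80:230,::-1],None,fx=5,fy=5,interpolation=cv2.INTER_NEAREST);cv2.imwrite("pics/t1.png",a)
a=cv2.resize(S["color"][245:395,320:480,::-1],None,fx=4,fy=4,interpolation=cv2.INTER_NEAREST);cv2.imwrite("pics/s1.png",a)
print(rot(ctrl.get_state()["eef_rot"]).round(3))
```

```text
[[-0.     0.395  0.919]
 [-0.001  0.919 -0.395]
 [-1.    -0.001 -0.   ]]
```

View pics/t1.png

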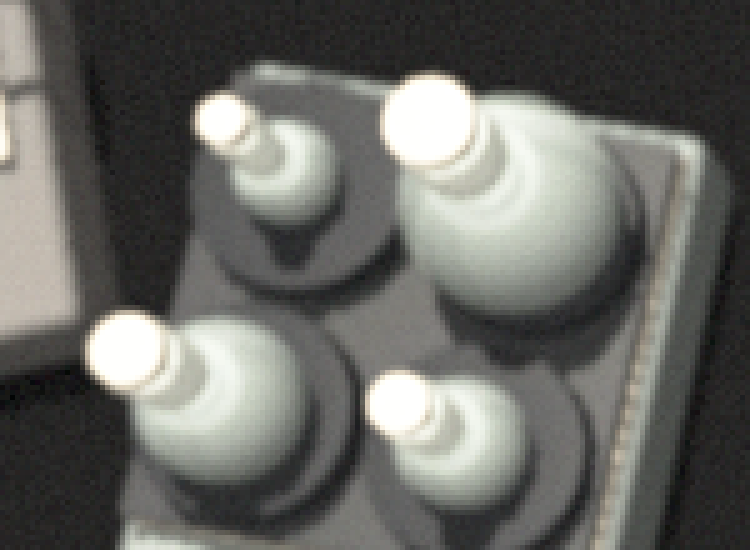

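View pics/s1.png

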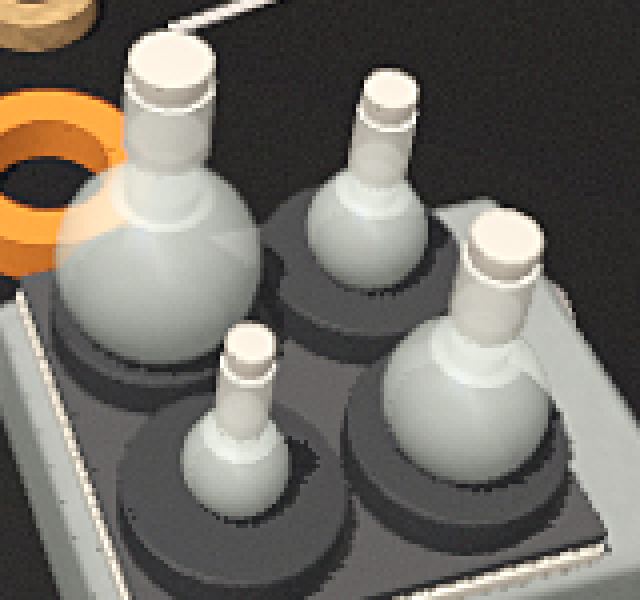

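The stopper tops show clearly as bright discs in both crops.

```bash
cat >> h.py <<'E'
def disc(d,c,r,z,thr,s=14):
    """stopper top: bright blob; circle of known radius fitted to its far half"""
    g=d["color"].min(2); up=4
    x0,y0=c[0]-s,c[1]-s
    p=cv2.resize(g[y0:y0+2*s,x0:x0+2*s],None,fx=up,fy=up,interpolation=cv2.INTER_CUBIC)
    m=(p>thr).astype(np.uint8); n,l,st,ce=cv2.connectedComponentsWithStats(m)
    k=1+st[1:,4].argmax()
    cs,_=cv2.findContours((l==k).astype(np.uint8),cv2.RETR_EXTERNAL,cv2.CHAIN_APPROX_NONE)
    q=max(cs,key=len).reshape(-1,2); q=(q+.5)/up-.5+[x0,y0]
    P=onz(d,q,z);far=P.mean(0)-d["origin"][:2];far/=np.linalg.norm(far);c0=P.mean(0)
    def fit(pp): 
        f=lambda x:np.hypot(*(pp-x).T)-r
        o=least_squares(f,c0,loss="soft_l1",f_scale=.001);return o.x,np.sqrt(np.mean(f(o.x)**2))
    h=P[(P-c0)@far>0]
    ext=[np.ptp((P-c0)@far)*1e3,np.ptp((P-c0)@np.array([-far[1],far[0]]))*1e3]
    return fit(h),np.array(ext)
E
python3 - <<'E'
from h import *; from plant import ctrl
T=ctrl.get_image("top");S=ctrl.get_image("scene")
F=[("250",(166,194),(363,261),16,.2635),("100",(105,240),(446,304),13,.239),("50",(160,250),(417,268),11,.2235),("25",(124,194),(382,330),9,.2105)]
res={}
for n,ct,cs,r,z in F:
    for d,c,th in((T,ct,225),(S,cs,205)):
        (x,e),ext=disc(d,c,r/1e3,z,th)
        print(n,x.round(4),"rms",e.round(4),"ext",ext.round(1),"want",2*r); res.setdefault(n,[]).append(x)
    (a,b)=[rays(d,[c])[0] for d,c in((T,ct),(S,cs))]
A=[[np.linalg.norm(res[p][k]-res[q][k]).round(4) for p,q in(("250","25"),("25","100"),("100","50"),("50","250"))] for k in(0,1)]
print(A)
print(S["color"].min(2)[255:275:2,363],S["color"].min(2)[320:345:2,382])
E
```

```text
250 [0.5657 0.2411] rms 0.0005 ext [31.1 30.4] want 32
250 [0.5499 0.2444] rms 0.0045 ext [46.1 35. ] want 32
100 [0.4946 0.3529] rms 0.0005 ext [24.4 24.3] want 26
100 [0.5004 0.3563] rms 0.0005 ext [24.4 24.1] want 26
50 [0.4744 0.2615] rms 0.0005 ext [25.7 21.5] want 22
50 [0.4796 0.2652] rms 0.0005 ext [20.5 19.8] want 22
25 [0.5864 0.3327] rms 0.0004 ext [16.1 16.3] want 18
25 [0.5906 0.3357] rms 0.0005 ext [16.5 15.8] want 18
[[np.float64(0.0939), np.float64(0.094), np.float64(0.0936), np.float64(0.0935)], [np.float64(0.0999), np.float64(0.0926), np.float64(0.0934), np.float64(0.0733)]]
[228 228 230 230 231 234 171 158 161 212] [111  65  20 213 228 229 230 238 169 153 240 161 184]
```

```bash
cat >> h.py <<'E'
def to(x,y,z):
    from plant import ctrl
    s=ctrl.get_state();M=rot(s["eef_rot"])
    d=(M.T@(np.array([x,y,z])-s["ee_pos"]))*1e3
    print("t",round(s["t"],2),"pos",s["ee_pos"].round(4),"open",round(s["opening"],4),"F",s["contact_force"].round(1),"-> tool mm",d.round(1))
E
python3 -c "
from h import *
to(.5682,.2428,.30)"
```

```text
t 0.4 pos [0.2664 0.6201 0.2311] open 0.0854 F [-0.2 -0.9  0.6] -> tool mm [ -68.8 -227.5  426.3]
```

>>> servo_tool(
  moves=[
    [0.7,-35,0,0,0],
    [0.7,-69,-5,10,0],
    [0.7,-69,-30,57,0],
    [0.7,-69,-57,107,0],
    [0.7,-69,-84,157,0],
    [0.7,-69,-111,207,0],
    [0.7,-69,-138,257,0],
    [0.7,-69,-164,307,0],
    [0.7,-69,-190,357,0],
    [0.7,-69,-212,397,0],
    [0.7,-69,-223,418,0],
    [0.7,-69,-227.5,426,0],
    [0.7,-69,-227.5,426,0],
    [0.7,-69,-227.5,426,0],
  ],
  force=40,
)

```text
t: 2.15
ee_pos: [0.5673, 0.2443, 0.3004]
eef_rot: [0.693, 0.142, 0.693, -0.142]
contact_force: [-0.3, 0.4, -0.7]
opening: 0.0599
```

Run:
```python
from h import *; from plant import ctrl
to(.5682,.2428,.213)
T=ctrl.get_image("top");S=ctrl.get_image("scene")
a=cv2.resize(T["color"][130:280,80:240,::-1],None,fx=2.4,fy=2.4);b=cv2.resize(S["color"][120:390,280:480,::-1],None,fx=1.8,fy=1.8)
cv2.imwrite("pics/t2.png",a);cv2.imwrite("pics/s2.png",b)
```

```text
t 2.15 pos [0.5673 0.2443 0.3004] open 0.0599 F [-0.3  0.4 -0.7] -> tool mm [87.4 -1.   1.5]
```

View pics/s2.png

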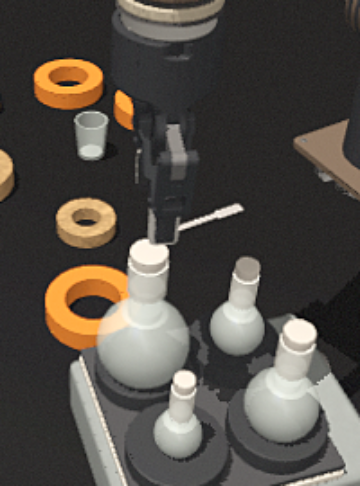

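View pics/t2.png

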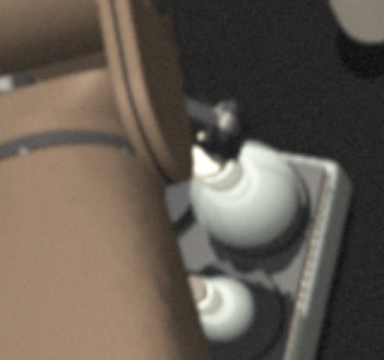

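```bash
cat >> h.py <<'E'
def proj(d,P):
    v=(np.atleast_2d(P)-d["origin"])@rot(d["rotation"]); x=v[:,0]/-v[:,2];y=-v[:,1]/-v[:,2]
    k=1+d["k1"]*(x*x+y*y); return np.c_[d["fx"]*x*k+d["cx"],d["fy"]*y*k+d["cy"]]
E
python3 - <<'E'
from h import *; from plant import ctrl
S=ctrl.get_image("scene");T=ctrl.get_image("top");s=ctrl.get_state();M=rot(s["eef_rot"]);p=s["ee_pos"]
pts=[p]+[p+M@np.array([0,sg*w,z]) for sg in(1,-1) for w in(.030,.044) for z in(-.011,.011)]
col=[(0,0,255)]+[(0,255,0)]*4+[(255,255,0)]*4
for d,n,(x0,y0,w,h) in((S,"s3",(320,200,100,90)),(T,"t3",(130,150,90,70))):
    a=cv2.resize(d["color"][y0:y0+h,x0:x0+w,::-1],None,fx=7,fy=6.5 if 0 else 7,interpolation=cv2.INTER_CUBIC)[:600]
    a=cv2.convertScaleAbs(a,alpha=1.6,beta=20)
    for (u,v),c in zip(proj(d,pts),col): cv2.circle(a,(int((u-x0+.5)*7),int((v-y0+.5)*7)),3,c,-1)
    cv2.imwrite(f"pics/{n}.png",a)
E
```

```text
(no output)
```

View pics/s3.png

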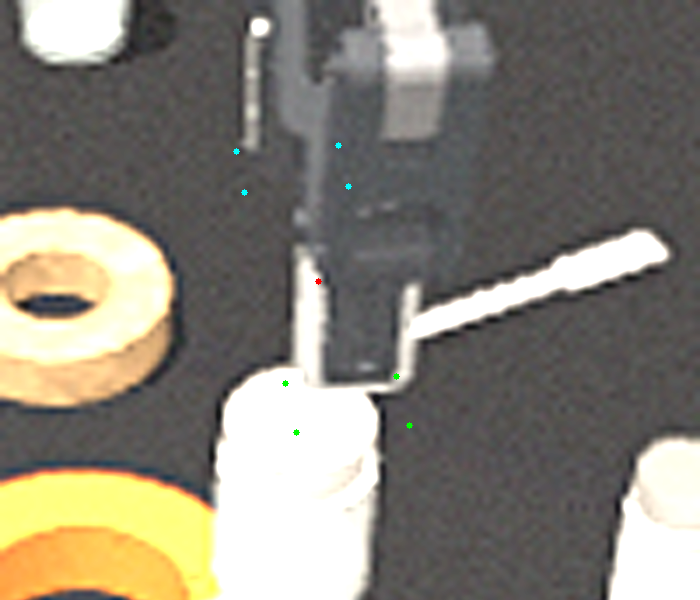

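View pics/t3.png

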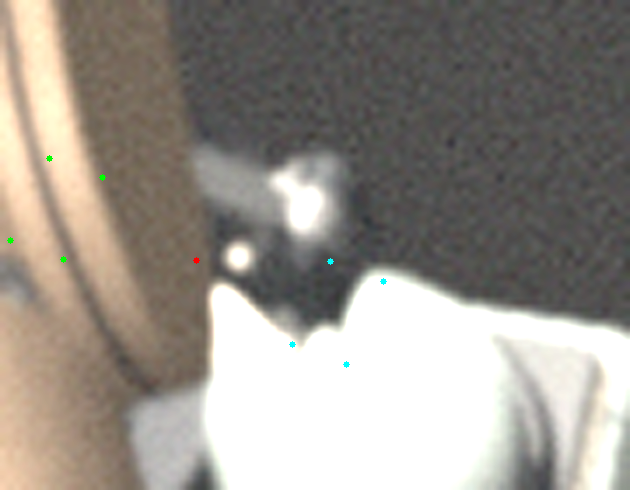

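```bash
python3 -c "
from h import *
to(.569,.2433,.213)"
```

```text
t 2.35 pos [0.5675 0.2439 0.3004] open 0.0594 F [ 0.2 -0.2  0. ] -> tool mm [87.4  0.1  1.6]
```

>>> servo_tool(
  moves=[
    [0.7,15,0,1.5,0],
    [0.7,38,0,1.5,0],
    [0.7,62,0,1.5,0],
    [0.7,80,0,1.5,0],
    [0.7,87,0,1.5,0],
    [0.7,87,0,1.5,0],
  ],
)

```text
t: 3.1
ee_pos: [0.5693, 0.2424, 0.2129]
eef_rot: [0.692, 0.142, 0.693, -0.143]
contact_force: [-0.1, 0.8, 1.0]
opening: 0.0596
```

Run:
```python
from h import *; from plant import ctrl
to(.569,.2433,.213)
S=ctrl.get_image("scene")
b=cv2.resize(S["color"][190:390,300:480,::-1],None,fx=3,fy=3)
cv2.imwrite("pics/s4.png",b)
```

```text
t 3.1 pos [0.5693 0.2424 0.2129] open 0.0596 F [-0.1  0.8  1. ] -> tool mm [-0.1  0.7 -0.6]
```

View pics/s4.png

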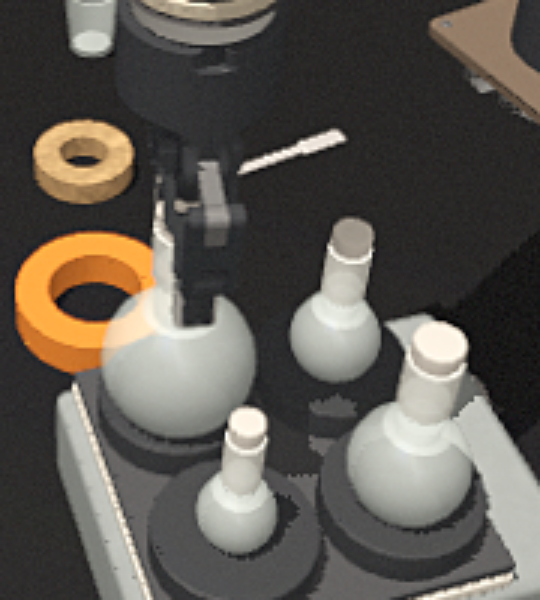

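>>> servo_tool(
  moves=[
    [0.5,0,0,0,0],
    [0.35,0,0,0,0],
    [0.2,0,0,0,0],
    [0.2,0,0,0,0],
    [0.2,0,0,0,0],
    [0.2,0,0,0,0],
  ],
  force=40,
)

```text
t: 3.9
ee_pos: [0.5698, 0.242, 0.2145]
eef_rot: [0.693, 0.142, 0.692, -0.143]
contact_force: [-0.9, -2.6, 4.9]
opening: 0.0334
```

>>> servo_tool(
  moves=[
    [0.2,-3,0,0,0],
    [0.2,-10,0,0,0],
    [0.2,-25,0,0,0],
    [0.2,-45,0,0,0],
    [0.2,-60,0,0,0],
    [0.2,-65,0,0,0],
    [0.2,-65,0,0,0],
  ],
)

```text
t: 4.78
ee_pos: [0.5695, 0.2424, 0.2789]
eef_rot: [0.693, 0.143, 0.692, -0.142]
contact_force: [-0.4, 0.3, -1.9]
opening: 0.0331
```

Run:
```python
from h import *; from plant import ctrl
to(.5547,-.2302,.278)
S=ctrl.get_image("scene")
b=cv2.resize(S["color"][120:390,280:480,::-1],None,fx=2.2,fy=2.2)
cv2.imwrite("pics/s5.png",b)
```

```text
t 4.78 pos [0.5695 0.2424 0.2789] open 0.0331 F [-0.4  0.3 -1.9] -> tool mm [   0.7 -440.1  173. ]
```

View pics/s5.png

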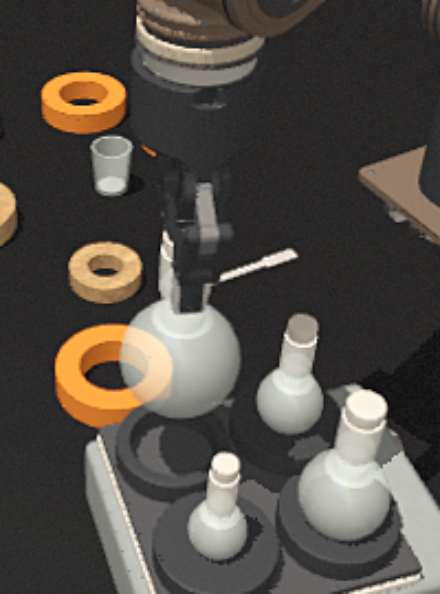

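>>> servo_tool(
  moves=[
    [0.2,0,-9,3.5,0],
    [0.2,0,-28,11,0],
    [0.2,0,-56,22,0],
    [0.2,0,-93,36.5,0],
    [0.2,0,-130,51,0],
    [0.2,0,-167,65.5,0],
    [0.2,0,-204,80,0],
    [0.2,0,-241,95,0],
    [0.2,0,-278,109,0],
    [0.2,0,-315,124,0],
    [0.2,0,-352,138,0],
    [0.2,0,-386,152,0],
    [0.2,10,-413,162,0],
    [0.2,30,-430,169,0],
    [0.2,55,-438,172,0],
    [0.2,75,-440,173,0],
    [0.2,80,-440,173,0],
    [0.2,80,-440,173,0],
  ],
)

```text
t: 7.08
ee_pos: [0.5547, -0.2297, 0.1981]
eef_rot: [0.692, 0.142, 0.693, -0.142]
contact_force: [0.6, -0.1, -2.4]
opening: 0.0333
```

Run:
```python
from h import *; from plant import ctrl
to(.5547,-.2302,.12)
for n,(x0,y0,w,h) in(("scene",(170,120,200,160)),("top",(330,150,200,150))):
    d=ctrl.get_image(n)
    cv2.imwrite(f"pics/{n}6.png",cv2.resize(d["color"][y0:y0+h,x0:x0+w,::-1],None,fx=3.5,fy=3.5))
```

```text
t 7.08 pos [ 0.5547 -0.2297  0.1981] open 0.0333 F [ 0.6 -0.1 -2.4] -> tool mm [78.1 -0.5  0.3]
```

View pics/scene6.png

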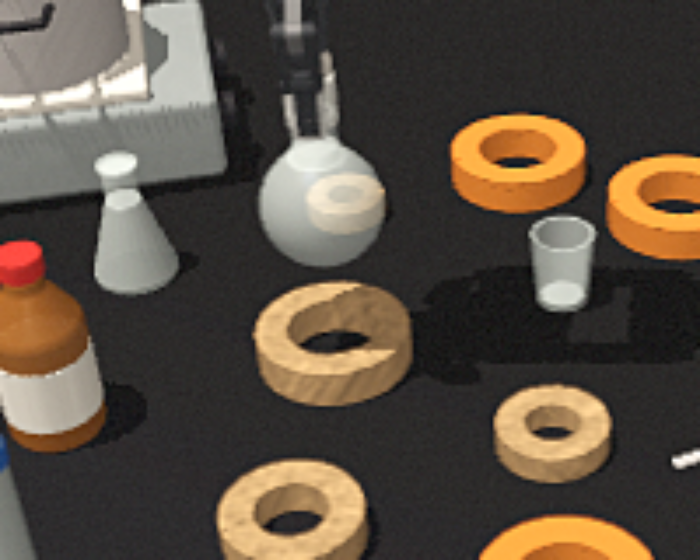

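View pics/top6.png

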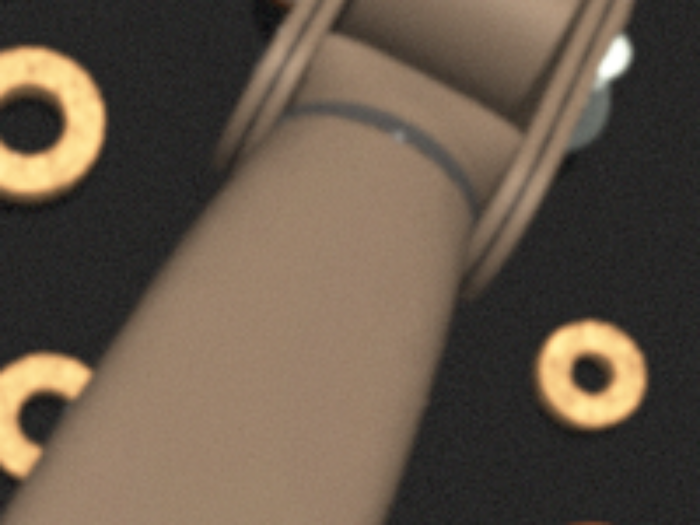

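Run:
```python
from h import *; from plant import ctrl
d=ctrl.get_image("scene")
print(onz(d,[(170+321/3.5-.4,120+202/3.5-.4)],.135), onz(d,[(170+321/3.5-.4,120+202/3.5-.4)],.132))
```

```text
[[ 0.55298976 -0.22908819]] [[ 0.55147809 -0.23359814]]
```

>>> servo_tool(
  moves=[
    [0.2,15,0,1,0],
    [0.2,35,0,1,0],
    [0.2,55,0,1,0],
    [0.2,68,0,1,0],
    [0.2,72,0,1,0],
    [0.2,74,0,1,0],
    [0.2,76,0,1,0],
    [0.2,76,0,1,0],
  ],
)

```text
t: 8.22
ee_pos: [0.5558, -0.2307, 0.1228]
eef_rot: [0.693, 0.142, 0.692, -0.143]
contact_force: [-0.1, -0.2, -1.9]
opening: 0.0331
```

>>> servo_tool(
  moves=[
    [0.2,1,0,0,0],
    [0.2,2,0,0,0],
    [0.2,3,0,0,0],
    [0.2,3,0,0,0],
  ],
)

```text
t: 8.72
ee_pos: [0.5561, -0.2313, 0.1205]
eef_rot: [0.693, 0.142, 0.692, -0.143]
contact_force: [-1.3, -1.5, 3.8]
opening: 0.0334
```

>>> servo_tool(
  moves=[
    [0.45,0,0,0,0],
    [0.5,0,0,0,0],
    [0.65,0,0,0,0],
    [0.7,0,0,0,0],
    [0.7,-15,0,0,0],
    [0.7,-40,0,0,0],
    [0.7,-80,0,0,0],
    [0.7,-125,0,0,0],
    [0.7,-165,0,0,0],
    [0.7,-175,0,0,0],
  ],
)

```text
t: 9.98
ee_pos: [0.5569, -0.2313, 0.2996]
eef_rot: [0.695, 0.141, 0.69, -0.143]
contact_force: [-0.1, -0.3, 0.5]
opening: 0.0598
```

Run:
```python
from h import *; from plant import ctrl
to(.498,.355,.29)
d=ctrl.get_image("scene");x0,y0,w,h=170,120,200,160
cv2.imwrite("pics/scene7.png",cv2.resize(d["color"][y0:y0+h,x0:x0+w,::-1],None,fx=3.5,fy=3.5))
```

```text
t 9.97 pos [ 0.5569 -0.2313  0.2996] open 0.0598 F [-0.1 -0.3  0.5] -> tool mm [   6.6  515.5 -285.6]
```

View pics/scene7.png

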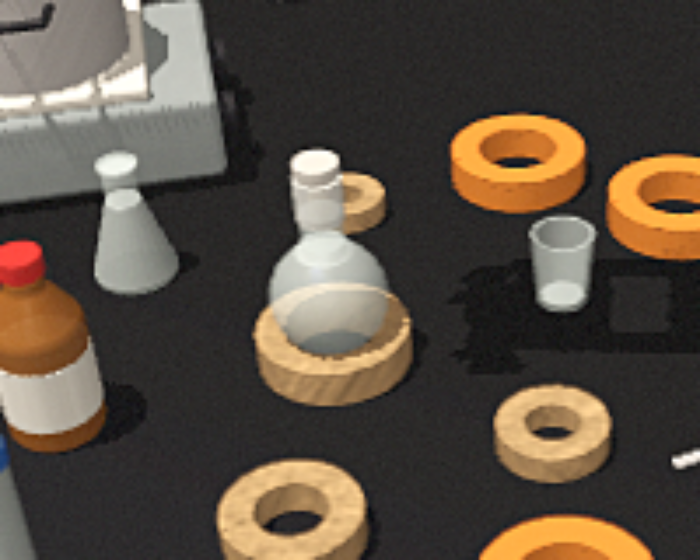

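>>> servo_tool(
  moves=[
    [0.7,0,20,-11,0],
    [0.7,0,60,-33,0],
    [0.7,0,110,-61,0],
    [0.7,0,160,-89,0],
    [0.7,0,210,-116,0],
    [0.7,0,260,-144,0],
    [0.7,0,310,-172,0],
    [0.7,0,360,-199,0],
    [0.7,0,410,-227,0],
    [0.7,0,455,-252,0],
    [0.7,0,490,-271,0],
    [0.7,0,510,-282,0],
    [0.7,0,515.5,-285.5,0],
    [0.7,0,515.5,-285.5,0],
    [0.7,0,515.5,-285.5,0],
  ],
)

```text
t: 11.9
ee_pos: [0.4971, 0.3546, 0.2943]
eef_rot: [0.692, 0.143, 0.692, -0.143]
contact_force: [1.2, -0.5, 0.4]
opening: 0.0597
```

```bash
python3 -c "
from h import *
to(.498,.355,.1885)"
```

```text
t 11.9 pos [0.4971 0.3546 0.2943] open 0.0597 F [ 1.2 -0.5  0.4] -> tool mm [105.8   0.7   0.7]
```

>>> servo_tool(
  moves=[
    [0.7,15,0.5,0.5,0],
    [0.7,40,0.5,0.5,0],
    [0.7,65,0.5,0.5,0],
    [0.7,90,0.5,0.5,0],
    [0.7,103,0.5,0.5,0],
    [0.7,106,0.5,0.5,0],
    [0.7,106,0.5,0.5,0],
    [0.5,106,0.5,0.5,0],
    [0.3,106,0.5,0.5,0],
    [0.15,106,0.5,0.5,0],
    [0.15,106,0.5,0.5,0],
    [0.15,106,0.5,0.5,0],
    [0.15,106,0.5,0.5,0],
  ],
)

```text
t: 13.52
ee_pos: [0.4976, 0.3555, 0.1892]
eef_rot: [0.693, 0.142, 0.692, -0.143]
contact_force: [-2.8, -4.8, 5.5]
opening: 0.0273
```

Run:
```python
from h import *; from plant import ctrl
to(.498,.355,.1885)
d=ctrl.get_image("scene");x0,y0,w,h=300,200,200,160
cv2.imwrite("pics/scene8.png",cv2.resize(d["color"][y0:y0+h,x0:x0+w,::-1],None,fx=3.5,fy=3.5))
```

```text
t 13.53 pos [0.4976 0.3555 0.1892] open 0.0273 F [-2.8 -4.8  5.5] -> tool mm [ 0.7 -0.3  0.6]
```

View pics/scene8.png

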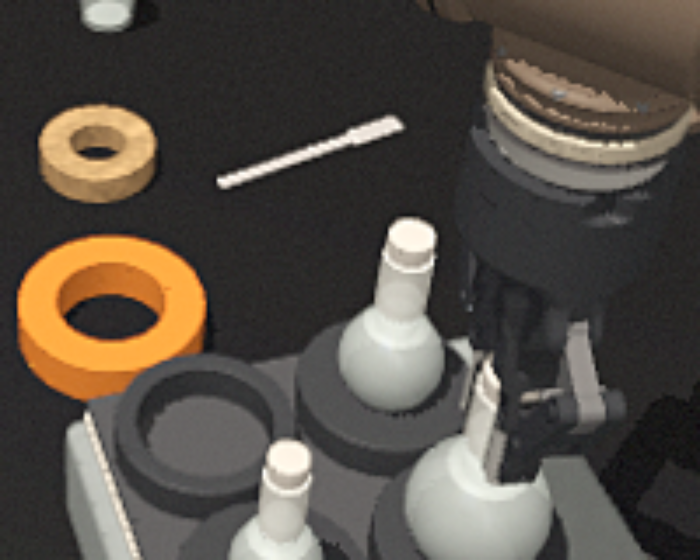

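>>> servo_tool(
  moves=[
    [0.15,-3,0,0,0],
    [0.15,-10,0,0,0],
    [0.15,-25,0,0,0],
    [0.15,-45,0,0,0],
    [0.15,-70,0,0,0],
    [0.15,-95,0,0,0],
    [0.15,-110,0,0,0],
    [0.15,-116,0,0,0],
    [0.15,-116,0,0,0],
  ],
)

```text
t: 14.7
ee_pos: [0.4974, 0.3561, 0.3043]
eef_rot: [0.693, 0.143, 0.693, -0.142]
contact_force: [-0.3, 0.5, -1.5]
opening: 0.027
```

```bash
python3 -c "
from h import *
to(.6493,-.068,.18)"
```

```text
t 14.7 pos [0.4974 0.3561 0.3043] open 0.027 F [-0.3  0.5 -1.5] -> tool mm [ 124.3 -329.7  307. ]
```

>>> servo_tool(
  moves=[
    [0.15,0,-7,6.5,0],
    [0.15,0,-21,20,0],
    [0.15,0,-42,39,0],
    [0.15,0,-70,65,0],
    [0.15,0,-98,91,0],
    [0.15,0,-126,117,0],
    [0.15,0,-154,143,0],
    [0.15,0,-182,169,0],
    [0.15,0,-210,196,0],
    [0.15,10,-238,222,0],
    [0.15,25,-266,248,0],
    [0.15,45,-292,272,0],
    [0.15,70,-312,290,0],
    [0.15,95,-324,302,0],
    [0.15,115,-329,306,0],
    [0.15,123,-330,307,0],
    [0.15,124,-330,307,0],
    [0.15,124,-330,307,0],
  ],
)

```text
t: 16.95
ee_pos: [0.6497, -0.0678, 0.1816]
eef_rot: [0.693, 0.142, 0.692, -0.142]
contact_force: [0.3, 0.1, -2.0]
opening: 0.0269
```

Run:
```python
from h import *; from plant import ctrl
to(.6493,-.068,.0905)
d=ctrl.get_image("scene");x0,y0,w,h=170,160,200,160
cv2.imwrite("pics/scene9.png",cv2.resize(d["color"][y0:y0+h,x0:x0+w,::-1],None,fx=3.5,fy=3.5))
```

```text
t 16.95 pos [ 0.6497 -0.0678  0.1816] open 0.0269 F [ 0.3  0.1 -2. ] -> tool mm [91.1 -0.4 -0.5]
```

View pics/scene9.png

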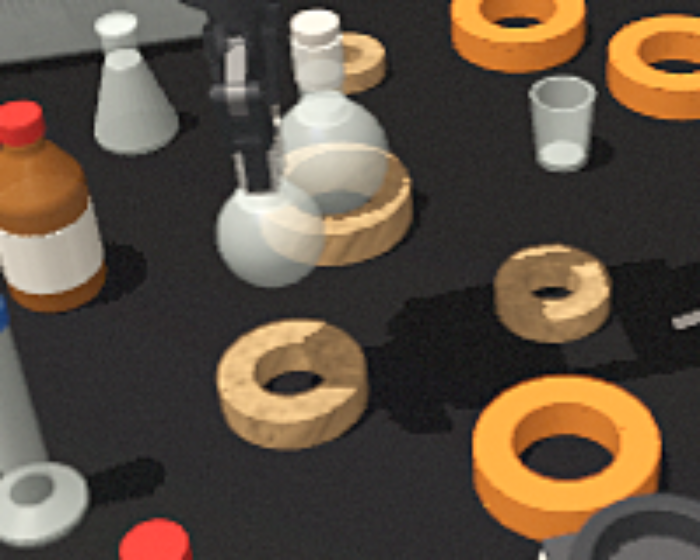

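Run:
```python
from h import *; from plant import ctrl
d=ctrl.get_image("scene")
print(onz(d,[(247,226.4)],.1376))
```

```text
[[ 0.65015343 -0.06538757]]
```

>>> servo_tool(
  moves=[
    [0.15,15,-0.5,-0.5,0],
    [0.15,38,-0.5,-0.5,0],
    [0.15,62,-0.5,-0.5,0],
    [0.15,80,-0.5,-0.5,0],
    [0.15,86,-0.5,-0.5,0],
    [0.15,88,-0.5,-0.5,0],
    [0.15,89,-0.5,-0.5,0],
    [0.15,90,-0.5,-0.5,0],
    [0.15,91,-0.5,-0.5,0],
    [0.15,91,-0.5,-0.5,0],
  ],
)

```text
t: 18.3
ee_pos: [0.6495, -0.0687, 0.0909]
eef_rot: [0.693, 0.143, 0.692, -0.143]
contact_force: [-0.6, 1.2, 3.8]
opening: 0.0274
```

Contact is made, with the force up from -2 to +3.8 N at the expected height. Now I release.

>>> servo_tool(
  moves=[
    [0.37,0,0,0,0],
    [0.45,0,0,0,0],
    [0.6,0,0,0,0],
    [0.65,0,0,0,0],
    [0.65,-15,0,0,0],
    [0.65,-40,0,0,0],
    [0.65,-85,0,0,0],
    [0.65,-135,0,0,0],
    [0.65,-180,0,0,0],
    [0.65,-200,0,0,0],
  ],
)

```text
t: 19.55
ee_pos: [0.6497, -0.0689, 0.2945]
eef_rot: [0.695, 0.142, 0.69, -0.143]
contact_force: [-0.5, -0.1, -0.1]
opening: 0.0554
```

Run:
```python
from h import *; from plant import ctrl
to(.4775,.2632,.27)
d=ctrl.get_image("scene");x0,y0,w,h=170,160,200,160
cv2.imwrite("pics/scene10.png",cv2.resize(d["color"][y0:y0+h,x0:x0+w,::-1],None,fx=3.5,fy=3.5))
```

```text
t 19.55 pos [ 0.6497 -0.0689  0.2945] open 0.0554 F [-0.5 -0.1 -0.1] -> tool mm [  22.7  237.1 -289.5]
```

View pics/scene10.png

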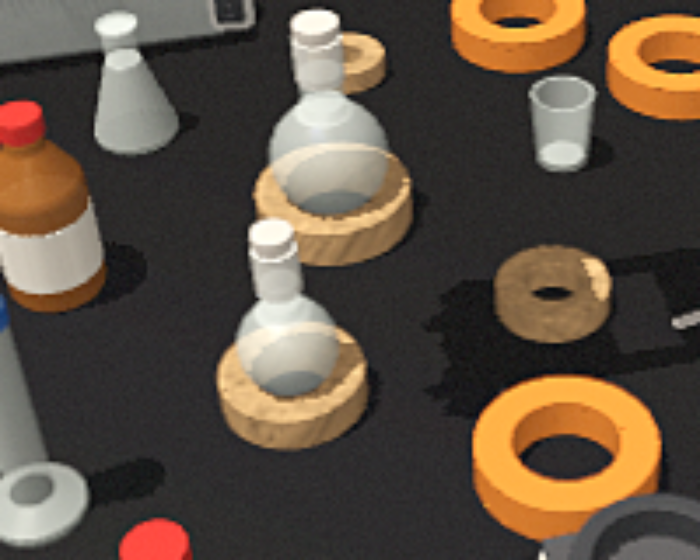

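>>> servo_tool(
  moves=[
    [0.65,0,12,-15,0],
    [0.65,0,40,-48,0],
    [0.65,0,72,-88,0],
    [0.65,0,104,-127,0],
    [0.65,0,136,-166,0],
    [0.65,5,168,-205,0],
    [0.65,12,198,-242,0],
    [0.65,18,220,-269,0],
    [0.65,22,233,-284,0],
    [0.65,22.5,237,-289.5,0],
    [0.65,22.5,237,-289.5,0],
    [0.65,22.5,237,-289.5,0],
  ],
)

```text
t: 21.1
ee_pos: [0.4768, 0.2626, 0.267]
eef_rot: [0.693, 0.143, 0.692, -0.143]
contact_force: [0.1, -0.5, -0.6]
opening: 0.0554
```

```bash
python3 -c "
from h import *
to(.4775,.2630,.173)"
```

```text
t 21.1 pos [0.4768 0.2626 0.267 ] open 0.0554 F [ 0.1 -0.5 -0.6] -> tool mm [94.   0.6  0.5]
```

>>> servo_tool(
  moves=[
    [0.65,12,0.5,0.5,0],
    [0.65,35,0.5,0.5,0],
    [0.65,60,0.5,0.5,0],
    [0.65,82,0.5,0.5,0],
    [0.65,92,0.5,0.5,0],
    [0.65,94,0.5,0.5,0],
    [0.65,94,0.5,0.5,0],
    [0.45,94,0.5,0.5,0],
    [0.25,94,0.5,0.5,0],
    [0.1,94,0.5,0.5,0],
    [0.1,94,0.5,0.5,0],
    [0.1,94,0.5,0.5,0],
    [0.1,94,0.5,0.5,0],
  ],
)

```text
t: 22.72
ee_pos: [0.477, 0.2632, 0.1735]
eef_rot: [0.693, 0.142, 0.692, -0.143]
contact_force: [-2.4, -4.3, 5.7]
opening: 0.0231
```

>>> servo_tool(
  moves=[
    [0.1,-3,0,0,0],
    [0.1,-10,0,0,0],
    [0.1,-25,0,0,0],
    [0.1,-45,0,0,0],
    [0.1,-68,0,0,0],
    [0.1,-85,0,0,0],
    [0.1,-90,0,0,0],
    [0.1,-90,0,0,0],
  ],
)

```text
t: 23.72
ee_pos: [0.4767, 0.2637, 0.2629]
eef_rot: [0.693, 0.143, 0.693, -0.142]
contact_force: [0.7, -0.2, -1.9]
opening: 0.0235
```

```bash
python3 -c "
from h import *
to(.4602,-.0693,.15)"
```

```text
t 23.73 pos [0.4767 0.2637 0.2629] open 0.0235 F [ 0.7 -0.2 -1.9] -> tool mm [ 112.8 -312.6  116.3]
```

>>> servo_tool(
  moves=[
    [0.1,0,-7,2.5,0],
    [0.1,0,-21,8,0],
    [0.1,0,-43,16,0],
    [0.1,0,-73,27,0],
    [0.1,0,-104,39,0],
    [0.1,0,-136,51,0],
    [0.1,0,-168,62.5,0],
    [0.1,5,-200,74.5,0],
    [0.1,20,-232,86,0],
    [0.1,40,-262,97.5,0],
    [0.1,65,-286,106.5,0],
    [0.1,90,-302,112.5,0],
    [0.1,107,-311,115.5,0],
    [0.1,112,-312.5,116.5,0],
    [0.1,113,-312.5,116.5,0],
    [0.1,113,-312.5,116.5,0],
  ],
)

```text
t: 25.72
ee_pos: [0.4611, -0.0692, 0.1508]
eef_rot: [0.693, 0.142, 0.692, -0.142]
contact_force: [0.2, 0.1, -1.0]
opening: 0.0227
```

Run:
```python
from h import *; from plant import ctrl
to(.4602,-.0693,.0715)
d=ctrl.get_image("scene");x0,y0,w,h=230,140,200,160
cv2.imwrite("pics/scene11.png",cv2.resize(d["color"][y0:y0+h,x0:x0+w,::-1],None,fx=3.5,fy=3.5))
```

```text
t 25.73 pos [ 0.4611 -0.0692  0.1508] open 0.0227 F [ 0.2  0.1 -1. ] -> tool mm [79.3 -0.5 -0.9]
```

View pics/scene11.png

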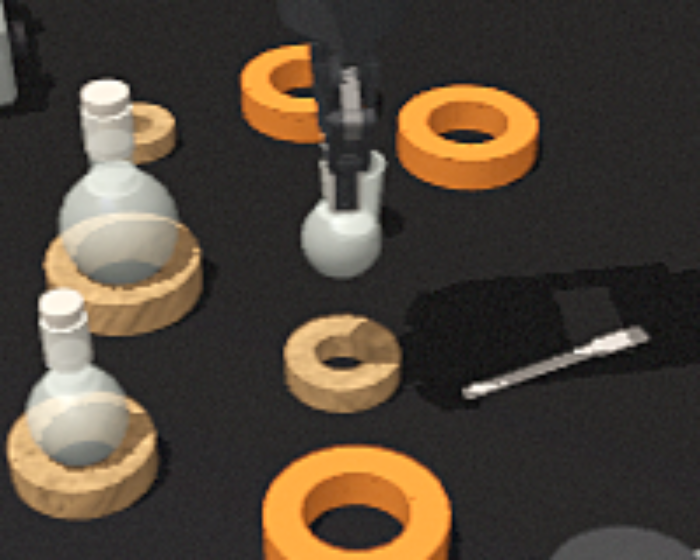

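>>> servo_tool(
  moves=[
    [0.1,15,-0.5,-0.5,0],
    [0.1,36,-0.5,-0.5,0],
    [0.1,56,-0.5,-0.5,0],
    [0.1,69,-0.5,-0.5,0],
    [0.1,74,-0.5,-0.5,0],
    [0.1,76,-0.5,-0.5,0],
    [0.1,77,-0.5,-0.5,0],
    [0.1,78,-0.5,-0.5,0],
    [0.1,79,-0.5,-0.5,0],
    [0.1,79,-0.5,-0.5,0],
  ],
)

```text
t: 27.02
ee_pos: [0.4603, -0.07, 0.0716]
eef_rot: [0.693, 0.142, 0.692, -0.143]
contact_force: [-0.6, -0.0, 2.9]
opening: 0.0228
```

>>> servo_tool(
  moves=[
    [0.32,0,0,0,0],
    [0.4,0,0,0,0],
    [0.55,0,0,0,0],
    [0.6,0,0,0,0],
    [0.6,-15,0,0,0],
    [0.6,-40,0,0,0],
    [0.6,-85,0,0,0],
    [0.6,-135,0,0,0],
    [0.6,-180,0,0,0],
    [0.6,-195,0,0,0],
  ],
)

```text
t: 28.28
ee_pos: [0.4612, -0.0701, 0.2705]
eef_rot: [0.695, 0.142, 0.69, -0.143]
contact_force: [0.4, 1.1, -0.6]
opening: 0.0515
```

Run:
```python
from h import *; from plant import ctrl
to(.589,.334,.25)
d=ctrl.get_image("scene");x0,y0,w,h=230,140,200,160
cv2.imwrite("pics/scene12.png",cv2.resize(d["color"][y0:y0+h,x0:x0+w,::-1],None,fx=3.5,fy=3.5))
```

```text
t 28.27 pos [ 0.4612 -0.0701  0.2705] open 0.0515 F [ 0.4  1.1 -0.6] -> tool mm [ 20.3 421.8 -42.2]
```

View pics/scene12.png

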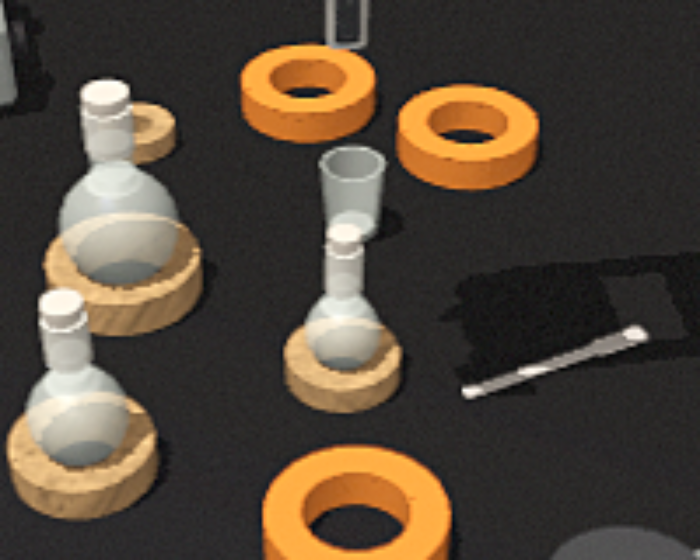

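>>> servo_tool(
  moves=[
    [0.6,0,20,-2,0],
    [0.6,0,60,-6,0],
    [0.6,0,110,-11,0],
    [0.6,0,160,-16,0],
    [0.6,0,210,-21,0],
    [0.6,0,260,-26,0],
    [0.6,0,310,-31,0],
    [0.6,5,355,-35.5,0],
    [0.6,12,390,-39,0],
    [0.6,20,414,-41.5,0],
    [0.6,20,421.5,-42,0],
    [0.6,20,421.5,-42,0],
    [0.6,20,421.5,-42,0],
  ],
)

```text
t: 29.95
ee_pos: [0.5876, 0.3333, 0.246]
eef_rot: [0.693, 0.143, 0.693, -0.143]
contact_force: [0.6, 0.7, 0.6]
opening: 0.0516
```

```bash
python3 -c "
from h import *
to(.589,.334,.162)"
```

```text
t 29.95 pos [0.5876 0.3333 0.246 ] open 0.0516 F [0.6 0.7 0.6] -> tool mm [84.   1.2  1. ]
```

>>> servo_tool(
  moves=[
    [0.6,12,0.5,1,0],
    [0.6,35,0.5,1,0],
    [0.6,58,0.5,1,0],
    [0.6,76,0.5,1,0],
    [0.6,83,0.5,1,0],
    [0.6,84,0.5,1,0],
    [0.6,84,0.5,1,0],
    [0.4,84,0.5,1,0],
    [0.2,84,0.5,1,0],
    [0.05,84,0.5,1,0],
    [0.05,84,0.5,1,0],
    [0.05,84,0.5,1,0],
    [0.05,84,0.5,1,0],
  ],
)

```text
t: 31.58
ee_pos: [0.5889, 0.334, 0.1624]
eef_rot: [0.693, 0.142, 0.692, -0.143]
contact_force: [-1.3, -3.3, 5.4]
opening: 0.0196
```

>>> servo_tool(
  moves=[
    [0.05,-3,0,0,0],
    [0.05,-10,0,0,0],
    [0.05,-25,0,0,0],
    [0.05,-45,0,0,0],
    [0.05,-70,0,0,0],
    [0.05,-90,0,0,0],
    [0.05,-98,0,0,0],
    [0.05,-98,0,0,0],
  ],
)

```text
t: 32.58
ee_pos: [0.5889, 0.3344, 0.2607]
eef_rot: [0.693, 0.143, 0.692, -0.142]
contact_force: [0.5, 0.2, -0.4]
opening: 0.0192
```

```bash
python3 -c "
from h import *
to(.4723,-.4082,.26)"
```

```text
t 32.58 pos [0.5889 0.3344 0.2607] open 0.0192 F [ 0.5  0.2 -0.4] -> tool mm [ 1.000e-01 -7.283e+02  1.860e+02]
```

>>> servo_tool(
  moves=[
    [0.05,0,-8,2,0],
    [0.05,0,-24,6,0],
    [0.05,0,-50,12.5,0],
    [0.05,0,-88,22.5,0],
    [0.05,0,-130,33,0],
    [0.05,0,-174,44.5,0],
    [0.05,0,-218,55.5,0],
    [0.05,0,-262,67,0],
    [0.05,0,-306,78,0],
    [0.05,0,-350,89.5,0],
    [0.05,0,-394,100.5,0],
    [0.05,0,-438,112,0],
    [0.05,0,-482,123,0],
    [0.05,0,-526,134.5,0],
    [0.05,0,-570,145.5,0],
    [0.05,0,-614,157,0],
    [0.05,0,-655,167,0],
    [0.05,0,-690,176,0],
    [0.05,0,-715,182.5,0],
    [0.05,0,-728,186,0],
  ],
)

```text
t: 35.08
ee_pos: [0.4714, -0.4091, 0.2594]
eef_rot: [0.692, 0.143, 0.693, -0.143]
contact_force: [-0.0, 0.1, -2.0]
opening: 0.0187
```

>>> servo_tool(
  moves=[
    [0.05,10,0,0,0],
    [0.05,35,0,0,0],
    [0.05,65,0,0,0],
    [0.05,95,0,0,0],
    [0.05,115,0,0,0],
    [0.05,120,0,0,0],
    [0.05,120,0,0,0],
  ],
)

```text
t: 35.95
ee_pos: [0.4726, -0.408, 0.1403]
eef_rot: [0.693, 0.142, 0.692, -0.142]
contact_force: [-0.2, -0.2, -0.8]
opening: 0.019
```

Run:
```python
from h import *; from plant import ctrl
to(.4723,-.4082,.059)
d=ctrl.get_image("scene");x0,y0,w,h=190,80,160,140
cv2.imwrite("pics/scene13.png",cv2.resize(d["color"][y0:y0+h,x0:x0+w,::-1],None,fx=4,fy=4))
d=ctrl.get_image("top");x0,y0,w,h=430,180,140,120
cv2.imwrite("pics/top13.png",cv2.resize(d["color"][y0:y0+h,x0:x0+w,::-1],None,fx=4,fy=4))
```

```text
t 35.95 pos [ 0.4726 -0.408   0.1403] open 0.019 F [-0.2 -0.2 -0.8] -> tool mm [81.3 -0.3 -0.3]
```

View pics/scene13.png

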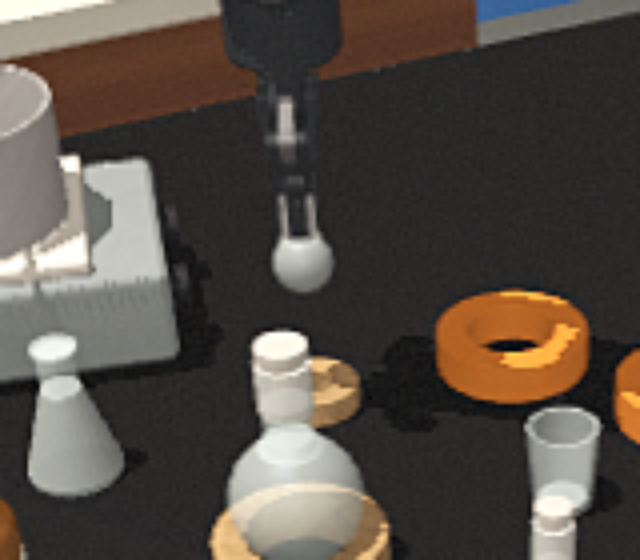

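View pics/top13.png

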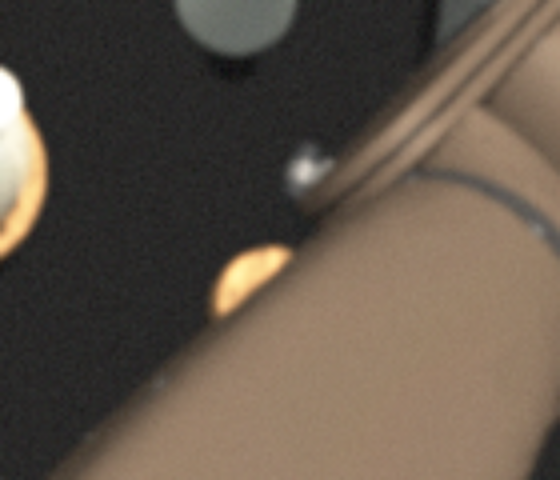

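Run:
```python
from h import *; from plant import ctrl
d=ctrl.get_image("scene")
print(onz(d,[(190+302/4-.4,80+263/4-.4)],.116))
im=cv2.imread("pics/scene0.png")
hsv=cv2.cvtColor(im,cv2.COLOR_BGR2HSV)[155:200,245:295]
m=((hsv[...,0]>6)&(hsv[...,0]<30)&(hsv[...,1]>60)&(hsv[...,2]>110)).astype(np.uint8)
ys,xs=np.nonzero(m);print(xs.min()+245,xs.max()+245,ys.min()+155,ys.max()+155)
u=(xs.min()+xs.max())/2+245
# far (upper) edge of top rim: centre 32 mm nearer to camera
top=onz(d,[(u,ys.min()+155)],.02)[0];c=d["origin"][:2]-top;c/=np.linalg.norm(c);print(top+c*.032)
```

```text
[[ 0.47382956 -0.40367352]]
257 279 169 186
[ 0.47173525 -0.40427158]
```

>>> servo_tool(
  moves=[
    [0.05,15,-0.5,-1,0],
    [0.05,36,-0.5,-1,0],
    [0.05,57,-0.5,-1,0],
    [0.05,71,-0.5,-1,0],
    [0.05,76,-0.5,-1,0],
    [0.05,78,-0.5,-1,0],
    [0.05,79,-0.5,-1,0],
    [0.05,80,-0.5,-1,0],
    [0.05,81,-0.5,-1,0],
    [0.05,81,-0.5,-1,0],
  ],
)

```text
t: 37.35
ee_pos: [0.4714, -0.4084, 0.0593]
eef_rot: [0.693, 0.142, 0.692, -0.143]
contact_force: [1.1, 0.3, 0.6]
opening: 0.0192
```

>>> servo_tool(
  moves=[
    [0.05,0.5,0,0,0],
    [0.05,1,0,0,0],
    [0.05,1,0,0,0],
  ],
)

```text
t: 37.72
ee_pos: [0.4717, -0.4086, 0.0586]
eef_rot: [0.693, 0.142, 0.692, -0.143]
contact_force: [0.6, 0.6, 2.9]
opening: 0.019
```

>>> servo_tool(
  moves=[
    [0.28,0,0,0,0],
    [0.35,0,0,0,0],
    [0.5,0,0,0,0],
    [0.55,0,0,0,0],
    [0.55,-15,0,0,0],
    [0.55,-40,0,0,0],
    [0.55,-85,0,0,0],
    [0.55,-135,0,0,0],
    [0.55,-180,0,0,0],
    [0.55,-215,0,0,0],
    [0.55,-220,0,0,0],
    [0.55,-220,0,0,0],
  ],
)

```text
t: 39.22
ee_pos: [0.4709, -0.4079, 0.2776]
eef_rot: [0.693, 0.143, 0.693, -0.142]
contact_force: [0.3, 0.6, -0.9]
opening: 0.0472
```

>>> servo_tool(
  moves=[
    [0.55,0,30,10,0],
    [0.55,0,80,10,0],
    [0.55,0,130,10,0],
    [0.55,0,180,10,0],
    [0.55,0,230,10,0],
    [0.55,0,280,10,0],
    [0.55,0,330,10,0],
    [0.55,0,380,10,0],
    [0.55,0,430,10,0],
    [0.55,0,480,10,0],
    [0.55,0,530,10,0],
    [0.55,0,580,10,0],
    [0.55,0,630,10,0],
    [0.55,0,670,10,0],
    [0.55,0,690,10,0],
    [0.55,0,690,10,0],
    [0.55,0,690,10,0],
  ],
)

```text
t: 41.35
ee_pos: [0.7521, 0.221, 0.2758]
eef_rot: [0.692, 0.142, 0.694, -0.143]
contact_force: [0.8, 0.0, -0.5]
opening: 0.0469
```

Run:
```python
from h import *; from plant import ctrl
for n in("scene","top"):
    d=ctrl.get_image(n)
    x0,y0,w,h=(150,120,250,190) if n=="scene" else (300,90,260,200)
    cv2.imwrite(f"pics/{n}14.png",cv2.resize(d["color"][y0:y0+h,x0:x0+w,::-1],None,fx=3,fy=3))
T=ctrl.get_image("top")
g=T["color"].min(2)
for n,x,y,r,z in(("250",.5551,-.2305,16,.1693),("100",.6493,-.068,13,.1406),("50",.4602,-.0693,11,.1215),("25",.472,-.4085,9,.107)):
    u=proj(T,[[x,y,z]])[0].round().astype(int)
    (c,e),ext=disc(T,u,r/1e3,z,215,10);print(n,c.round(4),"rms",e.round(4),ext.round(1))
print(ctrl.get_state()["contact_force"])
```

```text
250 [ 0.5522 -0.2293] rms 0.0017 [37.3 42.4]
100 [ 0.6471 -0.0664] rms 0.0013 [32.  39.8]
50 [ 0.4574 -0.0705] rms 0.0026 [27.6 32.5]
25 [ 0.4728 -0.4068] rms 0.0003 [16.9 16.9]
[0.3568121  0.23031205 0.10885322]
```

View pics/scene14.png

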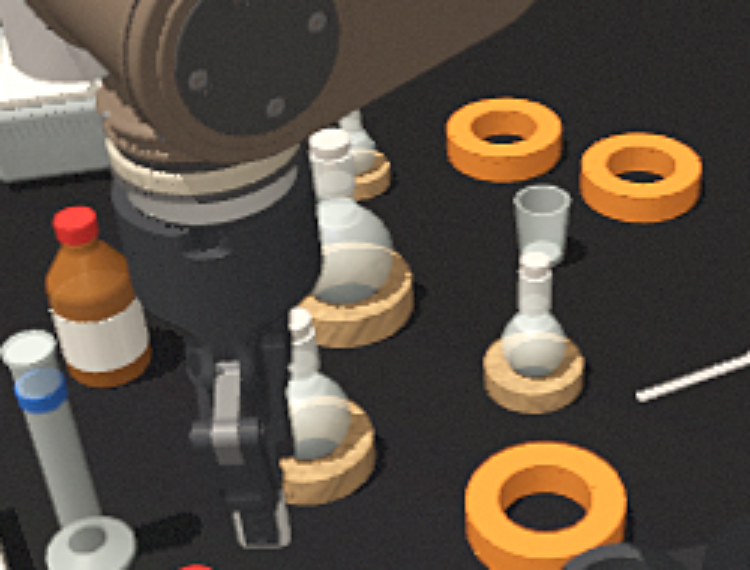

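View pics/top14.png

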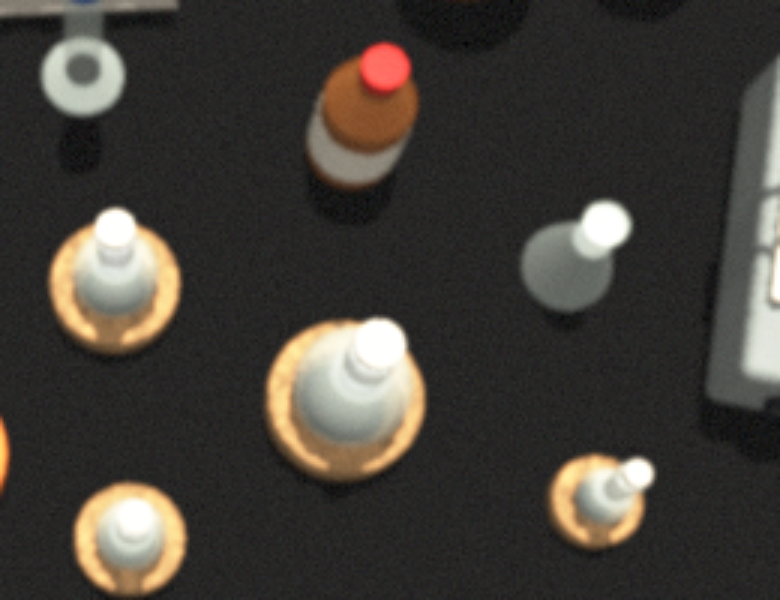

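Run:
```python
from h import *; from plant import ctrl
T=ctrl.get_image("top")
for n,x,y,r,z in(("250",.5543,-.2321,16,.1693),("100",.6494,-.0689,13,.1406),("50",.4597,-.0706,11,.1215),("25",.4718,-.4096,9,.107)):
    u=proj(T,[[x,y,z]])[0].round().astype(int)
    for th in (235,245):
        (c,e),ext=disc(T,u,r/1e3,z,th,10);print(n,th,"stopper-ring mm",((c-[x,y])*1e3).round(1),"rms",e.round(4),ext.round(1))
I=cv2.imread("pics/top0.png")[:,:,::-1];N=T["color"]
for nm,(x0,y0,w,h) in(("amber",(395,100,50,60)),("conical",(470,150,45,48))):
    print(nm,"mean abs diff",np.abs(I[y0:y0+h,x0:x0+w].astype(int)-N[y0:y0+h,x0:x0+w]).mean().round(1))
```

```text
250 235 stopper-ring mm [-2.6  3.2] rms 0.0003 [29.6 32.3]
250 245 stopper-ring mm [-2.9  3.6] rms 0.0005 [28.5 30.2]
100 235 stopper-ring mm [-2.8  2.6] rms 0.0005 [23.5 24.6]
100 245 stopper-ring mm [-3.3  2.6] rms 0.0006 [22.5 23.6]
50 235 stopper-ring mm [-3.2  0.4] rms 0.0006 [21.9 25.2]
50 245 stopper-ring mm [-4.1  0.7] rms 0.0003 [19.5 22.2]
25 235 stopper-ring mm [0.5 3.5] rms 0.0005 [15.5 15.6]
25 245 stopper-ring mm [0.1 3.9] rms 0.0007 [14.5 14.8]
amber mean abs diff 3.3
conical mean abs diff 2.9
```

All four flasks look seated, with each stopper within about 4 mm of its ring's axis, and the bystanders haven't moved. I'm handing in.

```bash
python3 -c "
from plant import ctrl
print(ctrl.close_job())"
```

```text
the job is handed in; nothing more can be done
None
```

All four flasks are out of the heating block and standing upright on their own cork rings. I moved them in the order 250, 100, 50, 25 ml. Each was lowered until the wrist force showed the ring carrying it, and only then released. The job was handed in at about 42 s of the 118 s allowed, and it reported no verdict.

**Last checks:**
- **Seating:** All four look seated and upright in the final top picture. In the last scene picture the arm partly hides the 250, 100 and 25 ml flasks. The fingers were at the expected seated height when each flask touched its ring.
- **Centring:** In the top view, each stopper measures about 3–5 mm from its ring's axis. That includes camera error and a slight lean.
- **Bystanders:** The brown bottle and conical flask look unchanged from the first top picture.
- **Robot:** The arm and gripper were clear of everything, with wrist force near zero.

**Checks that disagreed or failed:**
- **Camera mismatch:** The two cameras differed by up to about 4 mm on the rings and 6 mm on the stoppers. I aimed between the two for the grasps and rings.
- **Failed fits:** The scene-camera fit failed on the 250 ml stopper and the smallest ring. I placed those from the top view plus the usual offset between cameras; a rougher scene check of the smallest ring agreed within about 4 mm.
- **Final stopper fit:** The first try failed for three flasks because the brightness threshold was too low. It worked once I raised it.

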